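Kit the overhauled typewriter parts into their holders

ROBOT

A 7-joint arm with a two-finger parallel gripper is mounted at the origin on the work surface. World frame = base frame: x ahead of the robot, y to its left, z up, the work surface at z = 0. Lengths are in m, angles in rad, forces in N, time in s.
With the tool pointing down it reaches from about 0.425 to 0.95 m from the base axis. Payload 4.7 kg.
Tool frame: the origin (TCP) lies at the centre of the arm's flange, where the gripper is bolted on; the fingertips stand 182 mm ahead of it and the grasp point (between the pads) lies 164 mm ahead of it; z points along the fingers, y is the line along which they close (so a half turn about z gives the same grasp; the last joint's range is limited). The gripper opens to 87 mm and grips with 3 to 60 N. Pads are 19 mm wide; open, the fingers measure 117 mm over their backs; the gripper's body (75 mm by 190 mm) begins 51 mm behind the grasp point.
Start: joints at [-1.266, 0.469, -0.049, 1.532, 0.024, 1.141, -0.082], TCP at [0.221, 0.638, 0.405] pointing down, gripper open.
Joint ranges: [-2.59, 2.59], [-0.33, 1.99], [-1.39, 1.29], [0.1, 2.45], [-1.04, 4.18], [0.21, 1.99], [-2.66, 2.66]. Speed limits (rad/s): [2.57, 2.57, 3.14, 3.14, 3.14, 3.14, 3.14].

INTERFACE

Orientations are given as a unit quaternion [x, y, z, w].
In Python, from rig import get_obs, grab_frame, camera_params, hand_in, find_in, trace gives the robot as it stands.
- The arm moves only by the shell command python3 -m creep 'ROWS' [FORCE]. ROWS is JSON, a list that holds one entry, the list of rows, each a list of 5 numbers: the opening, from 0 (shut) to 1 (fully open), then the shift along the tool's x, y, z as a fraction of full scale, then the turn about the tool's z as a fraction of full scale. A call has 1 to 12 rows; each row shifts and turns the commanded pose from where the row before left it, along the tool's axes as they then stand; what a row does not reach is not made up. Full scale, the value 1, is 75 mm for a shift and pi rad for a turn. A row lasts 1/10 s, in which the tool goes at most 50 mm and 8.59 degrees, less where a joint would pass 70% of its speed; a pose out of reach is approached as far as the arm can. A call with a number of a shift or a turn outside -1 to 1 is refused whole. A call with a gripper value outside its range is refused whole. The fingers move at their own pace and stop on an object; FORCE is the grip in N (left out, the last holds). Time passes only in rows, so rows that do not move let the fingers close. It gives the time, the measured TCP pose, the force, the opening and the grip force at its end, in the units of the state.
- get_obs(): the state, without advancing time (a new reading comes with each control period).
- grab_frame(name): name is "scene" or "top"; returns (picture, depth): 480x640x3 uint8, blue, green, red; 480x640 float32, m along the optical axis (not along the pixel's ray), 0 where there is no reading.
- camera_params(name): a dict with "K" (3x3 intrinsics, pixels), "R" (3x3) and "t" (3): a world point X has camera coordinates R X + t. Camera axes: x right, y down, z forward; pixel columns grow to the right and rows downward; lengths in m; the calibration is good to about 2 mm. A picture is of the moment at which its call begins. camera_params takes no time and is no camera call.
- hand_in(): hands the job in; it is judged then, once.
Trained networks look in the newest picture that a camera, given by its name, has taken for a name from the list of things; names that differ only in an ending like _2 or _b are one class to them, and where a whole thing is asked for, a point or a joint stands for the part that bears it (a point fixed in the world has none). Each returns a list of dicts, best first, with "conf" (0 to 1); they miss things now and then, are a little off and sometimes report something else, mostly with a low value. They report only what shows in the picture. A call takes as long as a camera call. They do not tell look-alikes from the thing itself.
- find_in(camera, thing): "point" ([x, y, z] in m, in world coordinates, good to about 4 mm: the middle of the surface that is visible of it).
- trace(camera, thing): "region" (480x640 bool, what is visible of it).
The state is a dict: "time_s": time; "q": joint angles; "qvel": joint speeds; "joint_efforts": joint torques, N m; "ee_pos": TCP position; "tool_rot": TCP orientation; "ft_force": force on the tool from outside, world axes, zero at the start; "torque": the same for the moment, N m; "opening": opening from 0.0 (shut) to 1.0 (fully open); "gripper_force": force on a finger pad.
Only numpy, scipy, OpenCV 4.12 (cv2) and the standard library are available. Lean on these libraries where they do the work, as an engineer would, in place of code of your own. Each camera call takes 0.05 s, during which the arm holds its last target. There are 200 camera calls.

TASK

Lay the overhauled parts out ready for assembly, each in its own holder: the brass mainspring drum standing in the round dish, the cream spool case lying flat and square in the rectangular tray with its long side along the tray's long side, the large bearing race right down over the thick post and the small race right down over the thin post. Lower each part into place rather than dropping it, let go of everything, and leave the mallet and the little screw jar where they are.

Things in the scene. Friction and masses are not known exactly. Their poses are not given: they have to be found in the camera images.
- drum_center (a point): Brass mainspring drum, an upright plain cylinder 56 mm in diameter and 36 mm high, with a thin 12 mm arbor stub standing 8 mm above its top. The point is on its axis, half-way up the cylinder (18 mm above its underside); z is its axis, up.
- case_center (a point): Cream bakelite spool case, a closed rounded block 66 mm (x) by 50 mm (y) by 34 mm high, lying flat. The point is its centre, 17 mm above its underside; x runs along the long side, z up. Either way round is the same.
- large_race_center (a point): Large steel ball bearing race, a flat ring 66 mm outside, 48 mm bore, 18 mm high, with a circle of small balls just showing on its upper face. The point is the centre of the bore, 9 mm above its underside; z is its axis, up.
- small_race_center (a point): Small steel ball bearing race, a flat ring 46 mm outside, 28 mm bore, 18 mm high, otherwise like the large one. The point is the centre of the bore, 9 mm above its underside; z is its axis, up.
- round_dish: Shallow round tin dish fixed to the bench, 84 mm outside, 76 mm inside, rim 10 mm above the bench, inner floor 4 mm above the bench. Holder of the drum. Origin: centre of its underside, on the bench; z up.
- tray: Shallow rectangular pale plywood tray fixed to the bench, 94 mm (x) by 78 mm (y) outside, 86 by 70 mm inside, rim 10 mm and inner floor 4 mm above the bench. Holder of the spool case. Origin: centre of its underside, on the bench; x along the long side, z up.
- thick_post: Fixed stand: a round dark wood base 76 mm in diameter and 6 mm thick with an upright bright metal post 30 mm in diameter, its top (3 mm bevel) 38 mm above the bench. Holder of the large race, which comes to lie on the wood base. Origin: centre of its underside, on the bench; z up.
- thin_post: Fixed stand: a round dark wood base 60 mm in diameter and 6 mm thick with an upright bright metal post 10 mm in diameter, its top (3 mm bevel) 38 mm above the bench. Holder of the small race, which comes to lie on the wood base. Origin: centre of its underside, on the bench; z up.
- jar_center (a point): Bystander: little amber glass screw jar with a metal cap, 36 mm in diameter, 45 mm high, standing loose among the parts. The point is its centre, half-way up. Leave it where it is.
- mallet_center (a point): Bystander: wooden mallet lying loose at the right-hand side of the bench, head 50 by 90 by 50 mm with a 20 mm thick handle running 145 mm out of it along -x. The point is the centre of the head. Leave it where it is.
Things that resemble listed ones, but are neither listed nor needed, are in the scene too. Of the things that look like the part that bears drum_center, the larger one is meant. Leave any pink look-alike of the thin_post alone.

How it is judged:
By the outcome, as a careful person would: the job done as asked, in the order asked, and still so for the second after the job is handed in, with the robot touching nothing.
It also fails if it takes over 106 s, if anything falls off the work surface, if the arm or the gripper's body presses on something with over 40 N, if the wrist force passes 120 N, or if a joint passes its speed limit or range.

## Working session

There is one attempt and no reset: what is moved stays moved. The work goes in short steps, Python scripts to look and compute and a shell command to move; the robot and the scene stay as the last step left them, time stands still between calls to the robot, and variables do not carry over. Pictures are saved under pics/ and viewed, at most 17 in all, crops included, and the job is handed in when it is done.

```bash
ls; mkdir -p pics
python3 - <<'E'
from rig import *
import cv2
for n in("top","scene"):
    p,d=grab_frame(n); cv2.imwrite(f"pics/{n}0.png",p); c=camera_params(n); print(n,c["K"].tolist(),c["R"].round(3).tolist(),c["t"].round(3).tolist())
o=get_obs(); print(o["time_s"],o["ee_pos"],o["tool_rot"],o["opening"])
E
```

```text
pics
top [[508.02695305191463, 0.0, 314.56233828882046], [0.0, 508.02695305191463, 247.16600392093164], [0.0, 0.0, 1.0]] [[0.027, -1.0, -0.005], [-0.988, -0.026, -0.151], [0.151, 0.009, -0.989]] [-0.068, 0.548, 1.37]
scene [[481.19494327343966, 0.0, 318.61820820604754], [0.0, 481.19494327343966, 241.29497371446823], [0.0, 0.0, 1.0]] [[0.169, 0.986, -0.006], [0.53, -0.096, -0.842], [-0.831, 0.139, -0.539]] [-0.021, -0.26, 1.619]
0.1 [0.2210574  0.63755846 0.40382232] [ 1.66094763e-01  9.86109419e-01 -8.55441488e-04 -1.04050518e-04] 1.0043385995613143
```

View pics/top0.png

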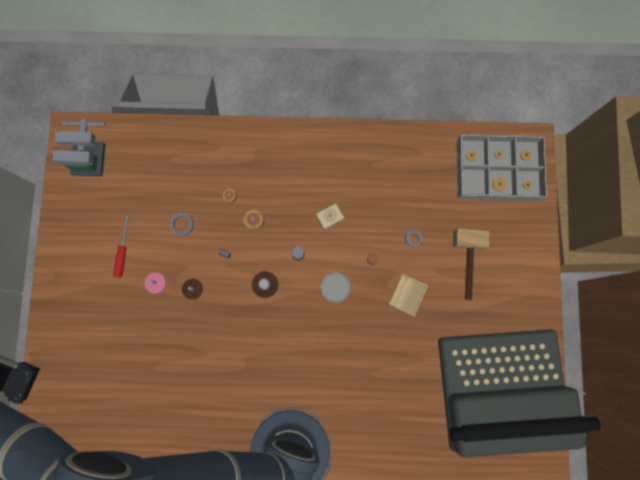

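View pics/scene0.png

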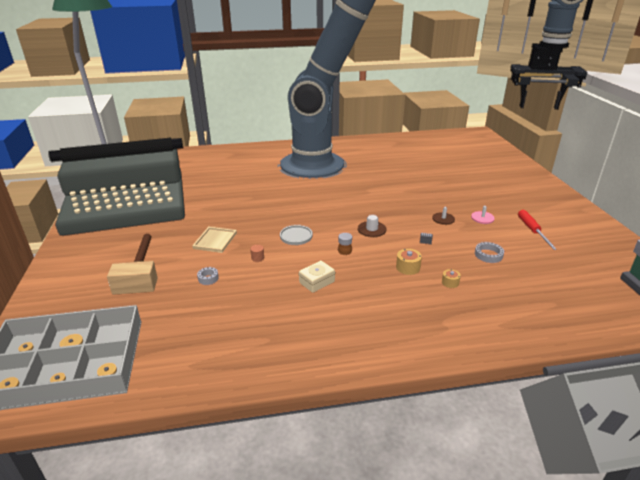

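The top view shows the following:
- **Drums:** the larger brass one at (253,219) and a smaller one at (229,195). The larger is meant.
- **Thin posts:** brown at (192,289) and pink at (154,283). The brown one is meant.
- **Races:** large at (181,225), small at (413,238).
- **Case:** (330,215).
- **Dish and tray:** dish at (335,288), tray at (409,295).
- **Thick post:** (265,284).
- **Jar:** (298,254).

I'll confirm the drums and posts in a crop and measure everything.

```bash
cat > h.py <<'E'
from rig import *
import numpy as np, cv2
def cloud(n,d):
    c=camera_params(n); K,R,t=c["K"],c["R"],c["t"]; v,u=np.mgrid[:480,:640]
    P=np.stack([(u-K[0,2])/K[0,0]*d,(v-K[1,2])/K[1,1]*d,d],-1)
    return (P-t)@np.asarray(R)     # R^T (P-t)
def pix(n,X):
    c=camera_params(n); p=c["K"]@(c["R"]@np.asarray(X)+c["t"]); return p[:2]/p[2]
def planepix(n,u,v,z):
    c=camera_params(n); r=c["R"].T@np.linalg.inv(c["K"])@np.array([u,v,1.]); o=-c["R"].T@c["t"]
    return o+r*(z-o[2])/r[2]
E
python3 - <<'E'
from h import *
G={}
for n in("top","scene"):
    p,d=grab_frame(n); G[n]=(p,d); W=cloud(n,d)
    print(n)
    for th in "drum_center case_center large_race_center small_race_center round_dish tray thick_post thin_post jar_center".split():
        for r in trace(n,th):
            if r["conf"]<.3: continue
            m=r["region"]&(d>0); q=W[m]; 
            if len(q)<10: continue
            zt=np.percentile(q[:,2],95); s=q[q[:,2]>zt-.006]
            rc=cv2.minAreaRect((s[:,:2]*1000).astype(np.float32))
            v,u=np.nonzero(m)
            print(th,round(r["conf"],2),"px",u.mean().round(),v.mean().round(),len(q),"z",np.percentile(q[:,2],[5,50,95]).round(3),"all",q.mean(0).round(3),"top",s[:,:2].mean(0).round(4),"rect",np.round(rc[0]),np.round(rc[1]),round(rc[2]))
p=G["top"][0][180:310,140:300]; q=G["scene"][0][190:300,380:520]
cv2.imwrite("pics/c1.png",np.vstack([cv2.resize(p,(480,390),interpolation=2)[:290],cv2.resize(q,(480,300),interpolation=2)]))
E
```

```text
top
drum_center 0.62 px 254.0 220.0 362 z [0.002 0.035 0.042] all [0.623 0.12  0.032] top [0.6242 0.1221] rect [623. 123.] [49. 52.] 86
drum_center 0.47 px 229.0 196.0 166 z [0.001 0.024 0.03 ] all [0.694 0.195 0.022] top [0.6952 0.196 ] rect [696. 196.] [34. 35.] 47
drum_center 0.34 px 264.0 284.0 557 z [0.001 0.007 0.039] all [0.444 0.085 0.011] top [0.4448 0.0846] rect [445.  86.] [25. 28.] 3
case_center 0.81 px 329.0 217.0 480 z [0.002 0.033 0.039] all [ 0.64  -0.092  0.03 ] top [ 0.6406 -0.0935] rect [641. -93.] [50. 63.] 30
large_race_center 0.54 px 182.0 224.0 249 z [0.002 0.017 0.022] all [0.61  0.327 0.015] top [0.6093 0.3264] rect [610. 329.] [64. 61.] 24
small_race_center 0.6 px 413.0 238.0 144 z [0.009 0.018 0.023] all [ 0.587 -0.331  0.017] top [ 0.5861 -0.3315] rect [ 586. -332.] [42. 44.] 14
round_dish 0.79 px 335.0 287.0 707 z [-0.001  0.005  0.012] all [ 0.442 -0.113  0.005] top [ 0.4412 -0.1142] rect [ 442. -114.] [82. 79.] 2
round_dish 0.58 px 192.0 289.0 290 z [0.001 0.006 0.022] all [0.427 0.289 0.007] top [0.4267 0.2881] rect [426. 289.] [ 8. 10.] 3
tray 0.72 px
[... 1433 characters left out ...]
458 -0.1141] rect [ 446. -114.] [84. 82.] 14
tray 0.77 px 215.0 239.0 746 z [0.001 0.004 0.01 ] all [ 0.43  -0.319  0.005] top [ 0.4306 -0.3183] rect [ 431. -318.] [ 81. 100.] 65
thick_post 0.76 px 372.0 228.0 422 z [0.002 0.006 0.037] all [0.458 0.082 0.012] top [0.4527 0.0845] rect [451.  84.] [25. 25.] 80
thin_post 0.81 px 443.0 218.0 197 z [0.003 0.006 0.022] all [0.435 0.287 0.008] top [0.4321 0.2878] rect [431. 289.] [9. 7.] 8
thin_post 0.66 px 482.0 216.0 214 z [0.003 0.006 0.027] all [0.447 0.393 0.008] top [0.4463 0.3936] rect [446. 393.] [9. 7.] 56
jar_center 0.86 px 345.0 243.0 265 z [0.006 0.032 0.045] all [ 0.544 -0.008  0.029] top [ 0.5394 -0.0074] rect [538.  -6.] [31. 33.] 62
```

View pics/c1.png

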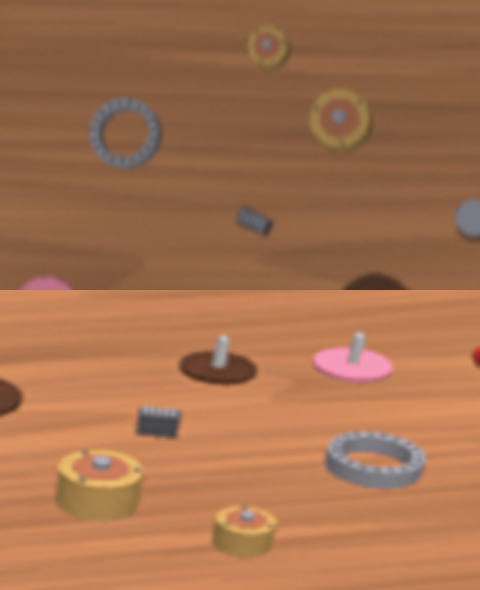

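The crop confirms the large drum (top view 253,219; scene 408,261) and the dark-brown thin post (scene 443,218). The small drum and the pink post stay put. I'll turn the tool so its y axis lies along world x, then move above the drum.

```bash
cat >> h.py <<'E'
def delta(x,y,z,yaw=None):
    """units (after optional turn to yaw, deg of tool y in world) to reach TCP x,y,z"""
    from scipy.spatial.transform import Rotation as Ro
    o=get_obs(); R=Ro.from_quat(o["tool_rot"]).as_matrix(); y0=np.degrees(np.arctan2(R[1,1],R[0,1]))
    t=0
    if yaw is not None:
        t=(y0-yaw+90)%180-90; a=np.radians(yaw)
        ya=np.array([np.cos(np.radians(y0-t)),np.sin(np.radians(y0-t)),0]); za=np.array([0,0,-1.]); R=np.c_[np.cross(ya,za),ya,za]
    e=np.array([x,y,z])-o["ee_pos"]
    print("t",round(o["time_s"],2),"ee",o["ee_pos"].round(4),"yaw",y0.round(2),"turn units",round(t/180,4),"shift units",(R.T@e/.075).round(3),"open",round(o["opening"],3),"grip",o["gripper_force"],"F",np.round(o["ft_force"],1))
E
python3 -m creep '[[[1,0,0,0,0.0394],[1,0,0,0,0.0394],[1,0,0,0,0.0394],[1,0,0,0,0.0394],[1,0,0,0,0.0394],[1,0,0,0,0.0394],[1,0,0,0,0.0394],[1,0,0,0,0.0394],[1,0,0,0,0.0394],[1,0,0,0,0.0394]]]' 40
python3 -m creep '[[[1,-0.344,0.27,0.07,0],[1,-0.344,0.27,0.07,0],[1,-0.344,0.27,0.07,0],[1,-0.344,0.27,0.07,0],[1,-0.344,0.27,0.07,0],[1,-0.344,0.27,0.07,0],[1,-0.344,0.27,0.07,0],[1,-0.344,0.27,0.07,0],[1,-0.344,0.27,0.07,0],[1,-0.344,0.27,0.07,0]]]'
python3 -m creep '[[[1,-0.344,0.27,0.07,0],[1,-0.344,0.27,0.07,0],[1,-0.344,0.27,0.07,0],[1,-0.344,0.27,0.07,0],[1,-0.344,0.27,0.07,0],[1,-0.344,0.27,0.07,0],[1,-0.344,0.27,0.07,0],[1,-0.344,0.27,0.07,0],[1,-0.344,0.27,0.07,0],[1,-0.344,0.27,0.07,0],[1,0,0,0,0],[1,0,0,0,0]]]'
python3 -c "
from h import *
delta(.627,.122,.194,0)"
```

```text
time_s: 2.1
ee_pos: [0.221, 0.6378, 0.4048]
tool_rot: [0.709, 0.705, 0.0, -0.0]
ft_force: [0.7, -0.2, -0.2]
opening: 1.0
gripper_force: 0.0
time_s: 3.1
ee_pos: [0.4241, 0.3786, 0.3523]
tool_rot: [0.707, 0.707, 0.0, -0.0]
ft_force: [-0.3, 1.5, 0.2]
opening: 1.0
gripper_force: 0.0
time_s: 4.3
ee_pos: [0.6259, 0.1207, 0.2995]
tool_rot: [0.708, 0.706, -0.0, -0.0]
ft_force: [0.1, 0.5, -0.2]
opening: 1.0
gripper_force: 0.0
t 4.3 ee [0.6259 0.1207 0.2995] yaw -0.15 turn units -0.0008 shift units [0.017 0.014 1.407] open 1.0 grip 0.0 F [ 0.1  0.5 -0.2]
```

```bash
python3 -m creep '[[[1,0.01,0.014,0.25,0],[1,0.01,0,0.25,0],[1,0,0,0.25,0],[1,0,0,0.25,0],[1,0,0,0.2,0],[1,0,0,0.12,0],[1,0,0,0.087,0],[1,0,0,0,0]]]' 40
python3 -m creep '[[[0,0,0,0,0],[0,0,0,0,0],[0,0,0,0,0],[0,0,0,0,0],[0,0,0,0,0],[0,0,0,0,0],[0,0,0,0,0],[0,0,0,0,0]]]' 40
python3 -m creep '[[[0,0,0,-0.1,0],[0,0,0,-0.2,0],[0,0,0,-0.3,0],[0,0,0,-0.3,0],[0,0,0,-0.3,0],[0,0,0,-0.3,0],[0,0,0,0,0]]]' 40
python3 - <<'E'
from h import *
delta(.4435,-.114,.3,0)
p,d=grab_frame("scene"); cv2.imwrite("pics/s1.png",cv2.resize(p[150:310,180:500],(800,400)))
E
```

```text
time_s: 5.1
ee_pos: [0.6265, 0.1233, 0.1937]
tool_rot: [0.707, 0.707, -0.0, -0.0]
ft_force: [0.3, 0.2, -1.0]
opening: 0.999
gripper_force: 0.0
time_s: 5.9
ee_pos: [0.6269, 0.1229, 0.1945]
tool_rot: [0.707, 0.707, 0.0, 0.0]
ft_force: [0.0, 0.4, 1.6]
opening: 0.634
gripper_force: 40.0
time_s: 6.6
ee_pos: [0.6279, 0.1228, 0.3109]
tool_rot: [0.707, 0.707, 0.003, 0.002]
ft_force: [0.8, 0.5, -1.1]
opening: 0.636
gripper_force: 40.0
t 6.6 ee [0.6279 0.1228 0.3109] yaw -0.06 turn units -0.0003 shift units [-3.157 -2.458  0.145] open 0.636 grip 39.9998696136754 F [ 0.8  0.5 -1.1]
```

View pics/s1.png

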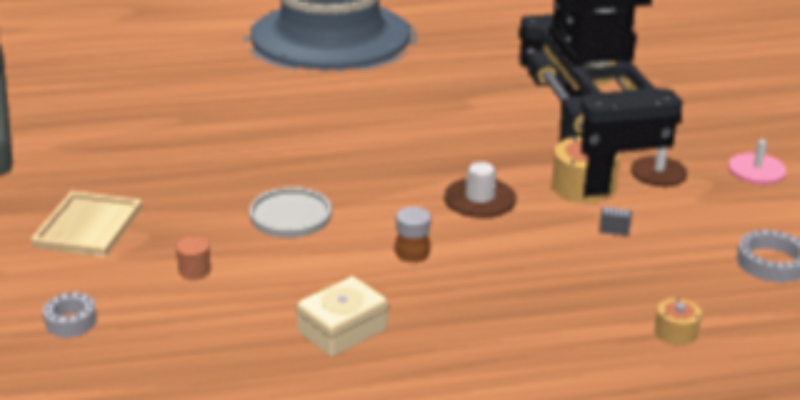

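The drum is held: the opening of 55 mm matches its 56 mm diameter. Next I carry it over the dish and lower it.

```bash
python3 -m creep '[[[0,-0.2,-0.15,0,0],[0,-0.3,-0.24,0,0],[0,-0.32,-0.25,0,0],[0,-0.32,-0.25,0,0],[0,-0.32,-0.25,0,0],[0,-0.32,-0.25,0,0],[0,-0.32,-0.25,0,0],[0,-0.32,-0.25,0,0],[0,-0.32,-0.25,0,0],[0,-0.28,-0.21,0,0],[0,-0.157,-0.108,0,0],[0,0,0,0,0]]]' 40
python3 - <<'E'
from h import *
delta(.4435,-.114,.198,0)
p,d=grab_frame("top"); cv2.imwrite("pics/t2.png",cv2.resize(p[200:330,240:400],(640,520)))
p,d=grab_frame("scene"); cv2.imwrite("pics/s2.png",cv2.resize(p[150:310,180:500],(800,400)))
E
```

```text
time_s: 7.85
ee_pos: [0.441, -0.1164, 0.3061]
tool_rot: [0.709, 0.706, -0.001, -0.001]
ft_force: [0.9, 0.2, -2.5]
opening: 0.634
gripper_force: 40.0
t 7.85 ee [ 0.441  -0.1164  0.3061] yaw -0.24 turn units -0.0013 shift units [0.032 0.033 1.442] open 0.634 grip 39.99961426074151 F [ 0.9  0.2 -2.5]
```

View pics/s2.png

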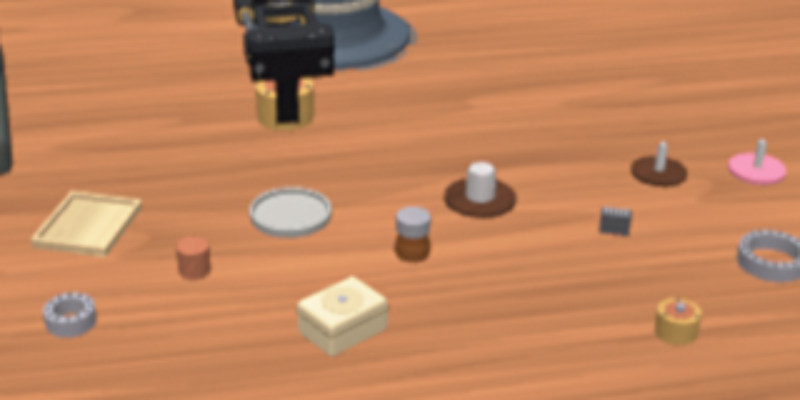

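The drum is held over the dish, which sits at crop (290,212). Lowering it now.

```bash
python3 -m creep '[[[0,0.016,0.016,0.2,0],[0,0.016,0.016,0.25,0],[0,0,0,0.25,0],[0,0,0,0.25,0],[0,0,0,0.2,0],[0,0,0,0.12,0],[0,0,0,0.07,0],[0,0,0,0.03,0],[0,0,0,0,0]]]' 40
python3 -m creep '[[[0,0,0,0.027,0],[0,0,0,0.027,0],[0,0,0,0.02,0],[0,0,0,0,0]]]' 40
python3 -c "
from h import *
delta(.4435,-.114,.198,0)"
```

```text
time_s: 8.85
ee_pos: [0.445, -0.1126, 0.2041]
tool_rot: [0.707, 0.707, 0.0, 0.0]
ft_force: [-0.3, -0.4, -1.6]
opening: 0.633
gripper_force: 40.0
time_s: 9.25
ee_pos: [0.4447, -0.1128, 0.1985]
tool_rot: [0.707, 0.707, 0.0, 0.0]
ft_force: [-0.3, -0.3, -1.8]
opening: 0.633
gripper_force: 40.0
t 9.25 ee [ 0.4447 -0.1128  0.1985] yaw -0.05 turn units -0.0003 shift units [-0.016 -0.016  0.006] open 0.633 grip 40.00008671195246 F [-0.3 -0.3 -1.8]
```

```bash
python3 -m creep '[[[0,0,0,0.013,0],[0,0,0,0.013,0],[0,0,0,0,0]]]' 40
```

```text
time_s: 9.55
ee_pos: [0.4447, -0.1131, 0.1983]
tool_rot: [0.708, 0.707, 0.001, -0.001]
ft_force: [-5.9, 0.9, 21.9]
opening: 0.634
gripper_force: 40.0
```

```bash
python3 -m creep '[[[0,0,0,-0.013,0],[0.85,0,0,0,0],[0.85,0,0,0,0],[0.95,0,0,0,0],[0.95,0,0,0,0],[0.95,0,0,-0.1,0],[1,0,0,-0.2,0],[1,0,0,-0.3,0],[1,0,0,-0.3,0],[1,0,0,-0.3,0],[1,0,0,-0.2,0]]]' 40
python3 - <<'E'
from h import *
delta(.644,-.0935,.3,30)
p,d=grab_frame("scene"); W=cloud("scene",d); cv2.imwrite("pics/s3.png",cv2.resize(p[150:310,180:500],(800,400)))
for n in("scene","top"):
    if n=="top": p,d=grab_frame(n); W=cloud(n,d)
    for th,c in(("case_center",0),("tray",0),("small_race_center",0),("large_race_center",0)):
        r=trace(n,th)
        if not r: continue
        m=r[0]["region"]&(d>0); q=W[m]; zt=np.percentile(q[:,2],90); s=q[q[:,2]>zt-.006]
        print(n,th,r[0]["conf"],len(q),cv2.minAreaRect((s[:,:2]*1000).astype(np.float32)))
E
```

```text
time_s: 10.65
ee_pos: [0.4448, -0.113, 0.3042]
tool_rot: [0.707, 0.707, 0.001, 0.001]
ft_force: [0.6, 0.2, -0.1]
opening: 0.996
gripper_force: 0.0
t 10.65 ee [ 0.4448 -0.113   0.3042] yaw -0.06 turn units -0.167 shift units [-1.103  2.43   0.057] open 0.996 grip 0.0 F [ 0.6  0.2 -0.1]
scene case_center 0.72 739 ((646.3211059570312, -93.78595733642578), (50.72783279418945, 65.27005767822266), 31.587718963623047)
scene tray 0.83 754 ((429.6397399902344, -318.3135070800781), (79.7566146850586, 101.48709106445312), 66.15618133544922)
scene small_race_center 0.6 304 ((592.0095825195312, -331.59454345703125), (44.07758331298828, 44.42542266845703), 46.628936767578125)
scene large_race_center 0.71 436 ((613.658203125, 329.65667724609375), (64.75822448730469, 65.34571838378906), 14.776421546936035)
top case_center 0.76 473 ((641.6117553710938, -93.30464172363281), (49.257423400878906, 65.15524291992188), 28.87144660949707)
top tray 0.74 916 ((426.6149597167969, -317.7724914550781), (77.49662017822266, 93.85192108154297), 66.24996185302734)
top small_race_center 0.46 161 ((585.4514770507812, -332.0374755859375), (43.92105484008789, 42.20160675048828), 9.265176773071289)
top large_race_center 0.74 232 ((609.6005859375, 328.62841796875), (62.9670524597168, 63.95278549194336), 43.67190170288086)
```

View pics/s3.png

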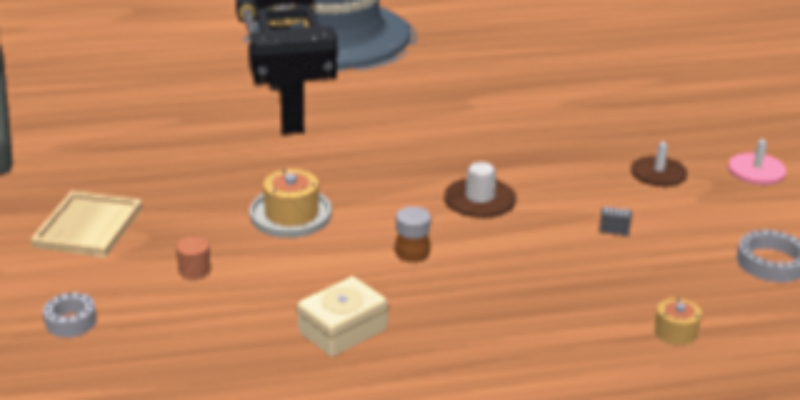

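The drum stands centred in the dish at crop (290,200), upright. The case is next: turn the tool to 30° and go above it.

```bash
python3 -m creep '[[[1,0,0,0,-0.0334],[1,0,0,0,-0.0334],[1,0,0,0,-0.0334],[1,0,0,0,-0.0334],[1,0,0,0,-0.0334],[1,0,0,0,0]]]' 40
python3 -m creep '[[[1,-0.14,0.3,0,0],[1,-0.16,0.35,0,0],[1,-0.16,0.35,0,0],[1,-0.16,0.35,0,0],[1,-0.16,0.35,0,0],[1,-0.16,0.35,0,0],[1,-0.163,0.38,0,0],[1,0,0,0,0],[1,0,0,0,0]]]' 40
python3 -c "
from h import *
delta(.644,-.0935,.194,30)"
```

```text
time_s: 11.75
ee_pos: [0.4445, -0.1129, 0.302]
tool_rot: [0.5, 0.866, -0.0, -0.0]
ft_force: [-0.1, -0.5, 0.1]
opening: 0.998
gripper_force: 0.0
time_s: 12.65
ee_pos: [0.6438, -0.0931, 0.3014]
tool_rot: [0.5, 0.866, -0.001, -0.001]
ft_force: [-0.4, 0.2, 0.8]
opening: 1.001
gripper_force: 0.0
t 12.65 ee [ 0.6438 -0.0931  0.3014] yaw 29.95 turn units -0.0003 shift units [-6.000e-03 -1.000e-03  1.432e+00] open 1.001 grip 0.0 F [-0.4  0.2  0.8]
```

```bash
python3 -m creep '[[[1,0,0,0.25,0],[1,0,0,0.25,0],[1,0,0,0.25,0],[1,0,0,0.25,0],[1,0,0,0.2,0],[1,0,0,0.14,0],[1,0,0,0.09,0],[1,0,0,0,0]]]' 40
python3 -m creep '[[[0,0,0,0,0],[0,0,0,0,0],[0,0,0,0,0],[0,0,0,0,0],[0,0,0,0,0],[0,0,0,0,0],[0,0,0,0,0],[0,0,0,0,0]]]' 40
python3 -m creep '[[[0,0,0,-0.1,0],[0,0,0,-0.2,0],[0,0,0,-0.3,0],[0,0,0,-0.3,0],[0,0,0,-0.3,0],[0,0,0,-0.3,0],[0,0,0,0,0]]]' 40
python3 -m creep '[[[0,0,0,0,-0.0335],[0,0,0,0,-0.0335],[0,0,0,0,-0.0335],[0,0,0,0,-0.0335],[0,0,0,0,-0.0335],[0,0,0,0,-0.0335],[0,0,0,0,0]]]' 40
python3 -c "
from h import *
delta(.428,-.318,.198,66.2)"
```

```text
time_s: 13.45
ee_pos: [0.6435, -0.0933, 0.1945]
tool_rot: [0.5, 0.866, -0.0, -0.001]
ft_force: [-0.5, -0.3, 0.5]
opening: 1.001
gripper_force: 0.0
time_s: 14.25
ee_pos: [0.644, -0.0932, 0.1954]
tool_rot: [0.5, 0.866, 0.0, 0.0]
ft_force: [0.5, -0.7, 1.9]
opening: 0.57
gripper_force: 40.0
time_s: 14.95
ee_pos: [0.6449, -0.0938, 0.3123]
tool_rot: [0.5, 0.866, 0.002, 0.004]
ft_force: [0.5, 0.4, -1.0]
opening: 0.573
gripper_force: 40.0
time_s: 15.65
ee_pos: [0.6434, -0.0934, 0.307]
tool_rot: [0.206, 0.978, 0.0, -0.001]
ft_force: [0.0, 0.2, -1.8]
opening: 0.568
gripper_force: 40.0
t 15.65 ee [ 0.6434 -0.0934  0.307 ] yaw 66.17 turn units -0.0002 shift units [ 1.419 -3.898  1.454] open 0.568 grip 39.9983274936676 F [ 0.   0.2 -1.8]
```

The case is held (49.5 mm opening) and turned. I carry it over the tray.

```bash
python3 -m creep '[[[0,0.08,-0.2,0,0],[0,0.13,-0.35,0,0],[0,0.13,-0.36,0,0],[0,0.13,-0.36,0,0],[0,0.13,-0.36,0,0],[0,0.13,-0.36,0,0],[0,0.13,-0.36,0,0],[0,0.13,-0.36,0,0],[0,0.13,-0.36,0,0],[0,0.13,-0.36,0,0],[0,0.13,-0.3,0,0],[0,0.039,-0.168,0,0]]]' 40
python3 -m creep '[[[0,0,0,0.2,0],[0,0,0,0.25,0],[0,0,0,0.25,0],[0,0,0,0.2,0],[0,0,0,0.1,0],[0,0,0,0,0]]]' 40
python3 - <<'E'
from h import *
delta(.428,-.318,.1985,66.2)
p,d=grab_frame("scene"); cv2.imwrite("pics/s4.png",cv2.resize(p[170:290,130:330],(800,480)))
E
```

```text
time_s: 16.85
ee_pos: [0.4253, -0.3197, 0.3076]
tool_rot: [0.209, 0.978, -0.0, -0.001]
ft_force: [-0.1, 0.1, -2.2]
opening: 0.57
gripper_force: 40.0
time_s: 17.45
ee_pos: [0.4281, -0.3175, 0.2317]
tool_rot: [0.206, 0.978, 0.0, -0.001]
ft_force: [0.4, 0.2, -1.9]
opening: 0.571
gripper_force: 40.0
t 17.45 ee [ 0.4281 -0.3175  0.2317] yaw 66.17 turn units -0.0002 shift units [-0.001 -0.007  0.443] open 0.571 grip 39.99963819980621 F [ 0.4  0.2 -1.9]
```

View pics/s4.png

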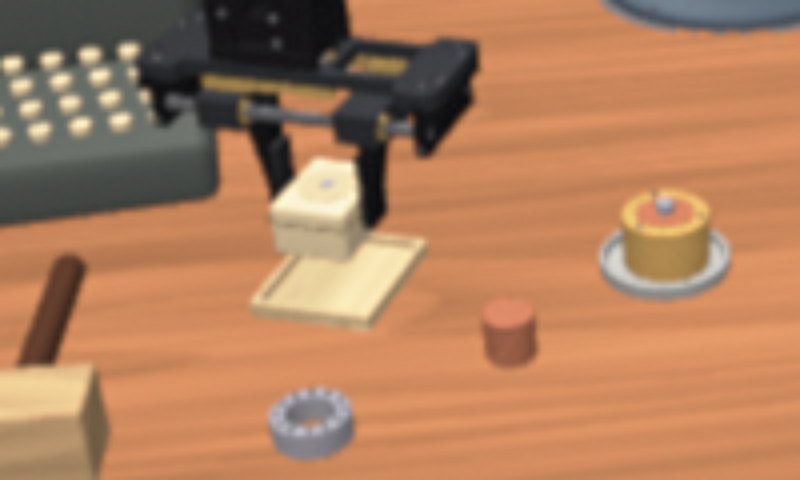

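Run:
```python
from h import *
f=lambda X:((pix("scene",X)-[130,170])*4).round()
print("tray c",f([.428,-.318,.004]),"case top c",f([.428,-.318,.073]),"case bottom c",f([.428,-.318,.038]))
a=np.radians(156.2);u=np.array([np.cos(a),np.sin(a),0]);v=np.array([-u[1],u[0],0])
for s,t in((1,1),(1,-1),(-1,-1),(-1,1)): print(f(np.array([.428,-.318,.01])+.047*s*u+.039*t*v),f(np.array([.428,-.318,.073])+.033*s*u+.025*t*v))
```

```text
tray c [339. 276.] case top c [326. 181.] case bottom c [333. 230.]
[313. 224.] [311. 152.]
[425. 238.] [385. 161.]
[365. 316.] [341. 213.]
[247. 300.] [264. 203.]
```

The projected tray and case corners match the picture, so the case is aligned and centred. Lowering it.

```bash
python3 -m creep '[[[0,0,0,0.15,0],[0,0,0,0.12,0],[0,0,0,0.07,0],[0,0,0,0.03,0],[0,0,0,0.02,0],[0,0,0,0,0]]]' 40
python3 -m creep '[[[0,0,0,0.02,0],[0,0,0,0.02,0],[0,0,0,0,0]]]' 40
```

```text
time_s: 18.1
ee_pos: [0.4285, -0.3178, 0.2033]
tool_rot: [0.206, 0.978, 0.0, -0.0]
ft_force: [0.1, 0.1, -0.9]
opening: 0.57
gripper_force: 40.0
time_s: 18.4
ee_pos: [0.4284, -0.3177, 0.2003]
tool_rot: [0.206, 0.979, 0.0, -0.0]
ft_force: [-0.1, 1.0, -1.3]
opening: 0.568
gripper_force: 40.0
```

```bash
python3 -m creep '[[[0,0,0,0.015,0],[0,0,0,0,0]]]' 40; python3 -m creep '[[[0,0,0,0.012,0],[0,0,0,0,0]]]' 40
```

```text
time_s: 18.6
ee_pos: [0.4285, -0.3178, 0.1993]
tool_rot: [0.206, 0.978, -0.0, 0.0]
ft_force: [0.6, -0.0, -1.1]
opening: 0.575
gripper_force: 40.0
time_s: 18.8
ee_pos: [0.4285, -0.3179, 0.1993]
tool_rot: [0.206, 0.978, 0.0, 0.0]
ft_force: [-1.8, 1.5, 7.8]
opening: 0.574
gripper_force: 40.0
```

```bash
python3 -m creep '[[[0.85,0,0,0,0],[0.85,0,0,0,0],[0.95,0,0,0,0],[0.95,0,0,0,0],[0.95,0,0,-0.1,0],[1,0,0,-0.2,0],[1,0,0,-0.3,0],[1,0,0,-0.3,0],[1,0,0,-0.3,0],[1,0,0,-0.2,0]]]' 40
python3 -m creep '[[[1,0,0,0,0.0368],[1,0,0,0,0.0368],[1,0,0,0,0.0368],[1,0,0,0,0.0368],[1,0,0,0,0.0368],[1,0,0,0,0.0368],[1,0,0,0,0.0368],[1,0,0,0,0.0368],[1,0,0,0,0.0368],[1,0,0,0,0.0368],[1,0,0,0,0]]]' 40
python3 - <<'E'
from h import *
delta(.6118,.3285,.3,0)
p,d=grab_frame("scene"); cv2.imwrite("pics/s5.png",cv2.resize(p[170:290,130:330],(800,480)))
E
```

```text
time_s: 19.8
ee_pos: [0.4286, -0.318, 0.3055]
tool_rot: [0.206, 0.978, -0.0, 0.001]
ft_force: [-0.6, 0.5, -0.5]
opening: 0.998
gripper_force: 0.0
time_s: 20.9
ee_pos: [0.4285, -0.3176, 0.3037]
tool_rot: [0.707, 0.707, -0.0, 0.0]
ft_force: [0.4, -0.0, -0.5]
opening: 1.007
gripper_force: 0.0
t 20.9 ee [ 0.4285 -0.3176  0.3037] yaw -0.02 turn units -0.0001 shift units [8.615 2.444 0.049] open 1.007 grip 0.0 F [ 0.4 -0.  -0.5]
```

View pics/s5.png

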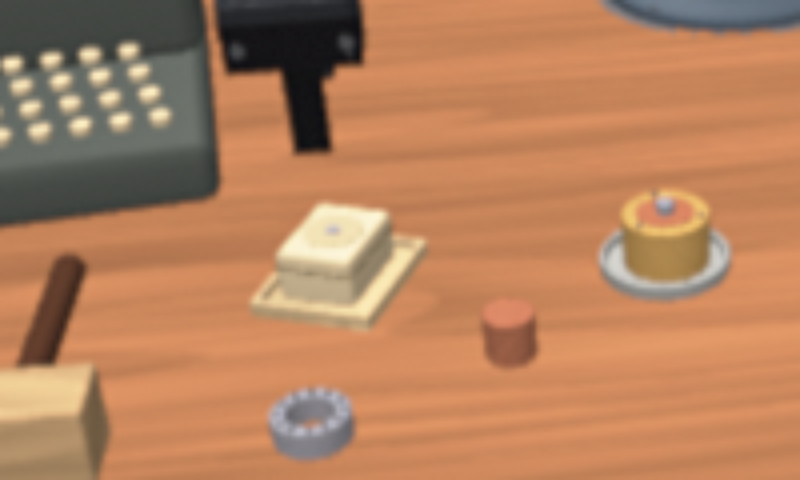

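The case lies flat and square in the tray at crop (335,255). On to the large race.

```bash
python3 -m creep '[[[1,0.25,0.07,0,0],[1,0.38,0.1,0,0],[1,0.4,0.11,0,0],[1,0.4,0.11,0,0],[1,0.4,0.11,0,0],[1,0.4,0.11,0,0],[1,0.4,0.11,0,0],[1,0.4,0.11,0,0],[1,0.4,0.11,0,0],[1,0.4,0.11,0,0],[1,0.4,0.11,0,0],[1,0.4,0.11,0,0]]]' 40
python3 -m creep '[[[1,0.4,0.11,0,0],[1,0.4,0.11,0,0],[1,0.4,0.11,0,0],[1,0.4,0.11,0,0],[1,0.4,0.11,0,0],[1,0.4,0.11,0,0],[1,0.4,0.12,0,0],[1,0.4,0.14,0,0],[1,0.4,0.14,0,0],[1,0.385,0.124,0,0],[1,0,0,0,0],[1,0,0,0,0]]]' 40
python3 -c "
from h import *
delta(.6118,.3285,.187,0)"
```

```text
time_s: 22.15
ee_pos: [0.5241, 0.0306, 0.3037]
tool_rot: [0.706, 0.708, 0.0, 0.0]
ft_force: [0.9, 0.3, -0.7]
opening: 1.004
gripper_force: 0.0
time_s: 23.35
ee_pos: [0.6128, 0.3286, 0.303]
tool_rot: [0.706, 0.708, -0.0, -0.0]
ft_force: [0.1, 0.9, -0.2]
opening: 0.998
gripper_force: 0.0
t 23.35 ee [0.6128 0.3286 0.303 ] yaw 0.12 turn units 0.0006 shift units [-1.000e-03 -1.300e-02  1.547e+00] open 0.998 grip 0.0 F [ 0.1  0.9 -0.2]
```

```bash
python3 -m creep '[[[1,0,-0.01,0.2,0],[1,0,0,0.3,0],[1,0,0,0.3,0],[1,0,0,0.25,0],[1,0,0,0.2,0],[1,0,0,0.1,0],[1,0,0,0.08,0],[1,0,0,0.06,0],[1,0,0,0.04,0],[1,0,0,0,0]]]' 40
python3 -m creep '[[[0,0,0,0,0],[0,0,0,0,0],[0,0,0,0,0],[0,0,0,0,0],[0,0,0,0,0],[0,0,0,0,0],[0,0,0,0,0]]]' 40
python3 -m creep '[[[0,0,0,-0.1,0],[0,0,0,-0.2,0],[0,0,0,-0.3,0],[0,0,0,-0.3,0],[0,0,0,-0.3,0],[0,0,0,-0.3,0],[0,0,0,0,0]]]' 40
python3 - <<'E'
from h import *
delta(.448,.0848,.3,0)
p,d=grab_frame("scene"); cv2.imwrite("pics/s6.png",cv2.resize(p[140:300,330:550],(770,560)))
E
```

```text
time_s: 24.35
ee_pos: [0.6123, 0.3283, 0.1888]
tool_rot: [0.707, 0.707, 0.0, -0.0]
ft_force: [0.1, 0.1, -0.4]
opening: 0.997
gripper_force: 0.0
time_s: 25.05
ee_pos: [0.6123, 0.3283, 0.189]
tool_rot: [0.707, 0.707, 0.0, 0.0]
ft_force: [-0.4, 0.8, 2.8]
opening: 0.756
gripper_force: 40.0
time_s: 25.75
ee_pos: [0.6135, 0.3284, 0.3058]
tool_rot: [0.707, 0.707, 0.004, 0.001]
ft_force: [0.8, -0.2, -1.2]
opening: 0.753
gripper_force: 40.0
t 25.75 ee [0.6135 0.3284 0.3058] yaw -0.06 turn units -0.0003 shift units [-3.248 -2.206  0.078] open 0.753 grip 39.999499884434044 F [ 0.8 -0.2 -1.2]
```

View pics/s6.png

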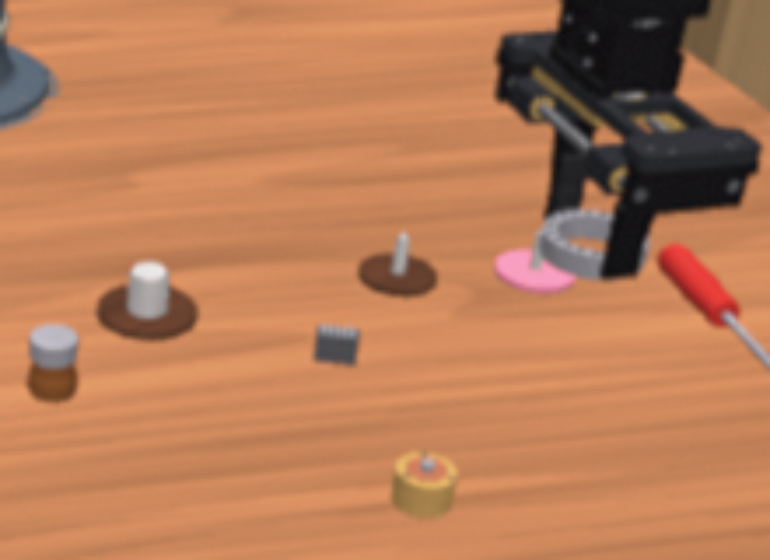

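The large race is held level and centred (65.7 mm). I carry it over the thick post.

```bash
python3 -m creep '[[[0,-0.2,-0.14,0,0],[0,-0.3,-0.2,0,0],[0,-0.32,-0.22,0,0],[0,-0.32,-0.22,0,0],[0,-0.32,-0.22,0,0],[0,-0.32,-0.22,0,0],[0,-0.32,-0.22,0,0],[0,-0.32,-0.22,0,0],[0,-0.32,-0.22,0,0],[0,-0.3,-0.2,0,0],[0,-0.208,-0.126,0,0],[0,0,0,0,0]]]' 40
python3 -m creep '[[[0,0,0,0.2,0],[0,0,0,0.25,0],[0,0,0,0.15,0],[0,0,0,0.1,0],[0,0,0,0,0]]]' 40
python3 - <<'E'
from h import *
delta(.448,.0848,.195,0)
p,d=grab_frame("scene"); a=cv2.resize(p[150:270,300:460],(560,420))
p,d=grab_frame("top"); cv2.imwrite("pics/s7.png",a)
f=lambda X:((pix("scene",X)-[300,150])*3.5).round()
print(f([.448,.0848,.038]),f([.448,.0848,.006]))
E
```

```text
time_s: 27.0
ee_pos: [0.4451, 0.0826, 0.3005]
tool_rot: [0.709, 0.706, -0.001, -0.001]
ft_force: [-0.1, -0.0, -0.8]
opening: 0.749
gripper_force: 40.0
time_s: 27.5
ee_pos: [0.4466, 0.0851, 0.2477]
tool_rot: [0.707, 0.707, -0.001, -0.0]
ft_force: [-0.5, 0.5, -0.6]
opening: 0.753
gripper_force: 40.0
t 27.5 ee [0.4466 0.0851 0.2477] yaw -0.01 turn units -0.0001 shift units [-0.004  0.019  0.703] open 0.753 grip 39.999526175670326 F [-0.5  0.5 -0.6]
[252. 235.] [250. 272.]
```

View pics/s7.png

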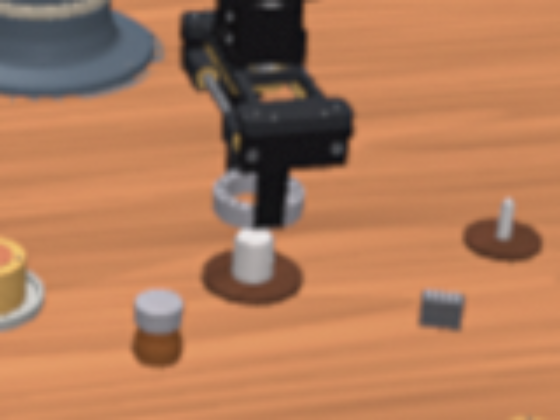

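The race sits about 3 px right of the post axis at crop (254,240), well inside the 9 mm clearance. I'll trim 2 mm and lower it.

```bash
python3 -m creep '[[[0,-0.027,0.019,0.1,0],[0,0,0,0.15,0],[0,0,0,0.15,0],[0,0,0,0.1,0],[0,0,0,0.08,0],[0,0,0,0.05,0],[0,0,0,0.03,0],[0,0,0,0,0]]]' 40
python3 -m creep '[[[0,0,0,0.015,0],[0,0,0,0,0]]]' 40
```

```text
time_s: 28.4
ee_pos: [0.4481, 0.0827, 0.199]
tool_rot: [0.707, 0.707, -0.0, -0.0]
ft_force: [0.0, 0.3, -1.4]
opening: 0.752
gripper_force: 40.0
time_s: 28.6
ee_pos: [0.4481, 0.0828, 0.1982]
tool_rot: [0.707, 0.707, 0.0, 0.0]
ft_force: [-1.0, 0.3, -1.5]
opening: 0.75
gripper_force: 40.0
```

Gripped at 0.189 on the bench, so contact on the base is expected near 0.195.

```bash
python3 -m creep '[[[0,0,0,0.02,0],[0,0,0,0.012,0],[0,0,0,0,0]]]' 40;  python3 -m creep '[[[0,0,0,0.012,0],[0,0,0,0,0]]]' 40
```

```text
time_s: 28.9
ee_pos: [0.448, 0.0827, 0.1956]
tool_rot: [0.707, 0.707, -0.0, -0.0]
ft_force: [-0.0, 0.4, -0.8]
opening: 0.753
gripper_force: 40.0
time_s: 29.1
ee_pos: [0.4481, 0.0827, 0.1949]
tool_rot: [0.707, 0.707, 0.0, -0.0]
ft_force: [-0.1, -1.3, 1.6]
opening: 0.753
gripper_force: 40.0
```

```bash
python3 -m creep '[[[0.9,0,0,0,0],[0.9,0,0,0,0],[1,0,0,0,0],[1,0,0,0,0],[1,0,0,-0.1,0],[1,0,0,-0.2,0],[1,0,0,-0.3,0],[1,0,0,-0.3,0],[1,0,0,-0.3,0],[1,0,0,-0.2,0],[1,0,0,0,0]]]' 40
python3 - <<'E'
from h import *
delta(.5885,-.332,.3,0)
p,d=grab_frame("scene"); a=cv2.resize(p[150:270,300:460],(560,420)); cv2.imwrite("pics/s8.png",a)
E
```

```text
time_s: 30.2
ee_pos: [0.4487, 0.0827, 0.3019]
tool_rot: [0.707, 0.707, 0.002, 0.001]
ft_force: [-0.8, 0.3, -0.0]
opening: 1.007
gripper_force: 0.0
t 30.2 ee [0.4487 0.0827 0.3019] yaw -0.04 turn units -0.0002 shift units [-5.53   1.864  0.025] open 1.007 grip 0.0 F [-0.8  0.3 -0. ]
```

View pics/s8.png

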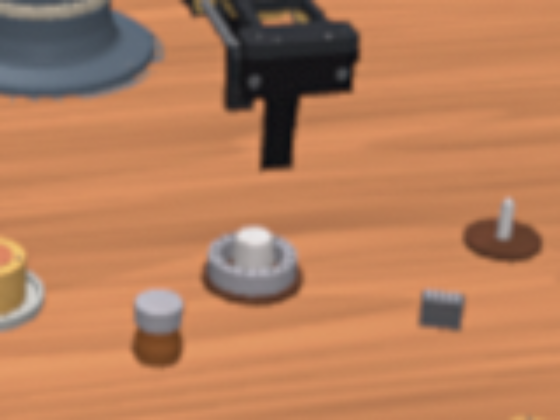

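The large race is down on the base around the thick post at crop (252,262). Now the small race.

```bash
python3 -m creep '[[[1,-0.25,0.08,0,0],[1,-0.36,0.12,0,0],[1,-0.36,0.12,0,0],[1,-0.36,0.12,0,0],[1,-0.36,0.12,0,0],[1,-0.36,0.12,0,0],[1,-0.36,0.12,0,0],[1,-0.36,0.12,0,0],[1,-0.36,0.12,0,0],[1,-0.36,0.12,0,0]]]' 40
python3 -m creep '[[[1,-0.36,0.12,0,0],[1,-0.36,0.12,0,0],[1,-0.36,0.12,0,0],[1,-0.36,0.12,0,0],[1,-0.36,0.12,0,0],[1,-0.24,0.104,0,0],[1,0,0,0,0],[1,0,0,0,0]]]' 40
python3 -c "
from h import *
delta(.5885,-.332,.188,0)"
```

```text
time_s: 31.25
ee_pos: [0.5347, -0.18, 0.2983]
tool_rot: [0.707, 0.707, -0.001, -0.001]
ft_force: [0.5, -0.6, 0.6]
opening: 1.001
gripper_force: 0.0
time_s: 32.05
ee_pos: [0.5871, -0.3318, 0.2981]
tool_rot: [0.708, 0.707, -0.0, -0.002]
ft_force: [0.3, 1.6, -1.1]
opening: 0.999
gripper_force: 0.0
t 32.05 ee [ 0.5871 -0.3318  0.2981] yaw -0.07 turn units -0.0004 shift units [-0.003  0.019  1.468] open 0.999 grip 0.0 F [ 0.3  1.6 -1.1]
```

```bash
python3 -m creep '[[[1,0,0.015,0.2,0],[1,0,0,0.3,0],[1,0,0,0.3,0],[1,0,0,0.25,0],[1,0,0,0.17,0],[1,0,0,0.1,0],[1,0,0,0.08,0],[1,0,0,0.06,0],[1,0,0,0,0]]]' 40
python3 -m creep '[[[0,0,0,0,0],[0,0,0,0,0],[0,0,0,0,0],[0,0,0,0,0],[0,0,0,0,0],[0,0,0,0,0],[0,0,0,0,0],[0,0,0,0,0],[0,0,0,0,0]]]' 40
python3 -m creep '[[[0,0,0,-0.1,0],[0,0,0,-0.2,0],[0,0,0,-0.3,0],[0,0,0,-0.3,0],[0,0,0,-0.3,0],[0,0,0,-0.3,0],[0,0,0,0,0]]]' 40
python3 - <<'E'
from h import *
delta(.4295,.288,.3,0)
p,d=grab_frame("scene"); cv2.imwrite("pics/s9.png",cv2.resize(p[180:300,130:290],(560,420)))
E
```

```text
time_s: 32.95
ee_pos: [0.5886, -0.3321, 0.1901]
tool_rot: [0.707, 0.707, 0.0, -0.0]
ft_force: [-0.8, -0.1, -0.3]
opening: 1.004
gripper_force: 0.0
time_s: 33.85
ee_pos: [0.5887, -0.3321, 0.1902]
tool_rot: [0.707, 0.707, 0.0, -0.0]
ft_force: [-0.2, -0.8, 0.4]
opening: 0.512
gripper_force: 40.0
time_s: 34.55
ee_pos: [0.5894, -0.3332, 0.3076]
tool_rot: [0.707, 0.707, 0.001, 0.004]
ft_force: [-0.1, -1.2, 0.2]
opening: 0.513
gripper_force: 40.0
t 34.55 ee [ 0.5894 -0.3332  0.3076] yaw -0.06 turn units -0.0003 shift units [ 8.283 -2.132  0.101] open 0.513 grip 39.999824753031135 F [-0.1 -1.2  0.2]
```

View pics/s9.png

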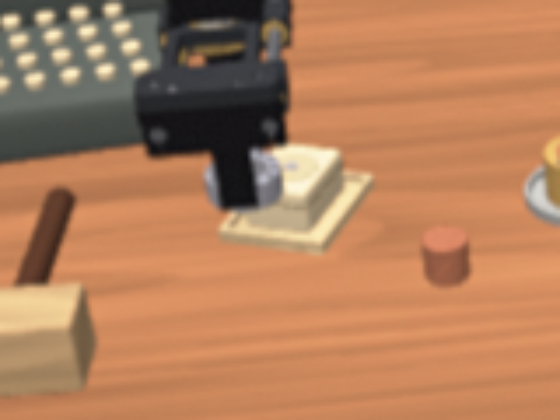

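The small race is held level. I carry it to the brown thin post, well above the other things.

```bash
python3 -m creep '[[[0,0.2,-0.05,0,0],[0,0.36,-0.09,0,0],[0,0.36,-0.09,0,0],[0,0.36,-0.09,0,0],[0,0.36,-0.09,0,0],[0,0.36,-0.09,0,0],[0,0.36,-0.09,0,0],[0,0.36,-0.09,0,0],[0,0.36,-0.09,0,0],[0,0.36,-0.09,0,0],[0,0.36,-0.09,0,0],[0,0.36,-0.09,0,0]]]' 40
python3 -m creep '[[[0,0.36,-0.09,0,0],[0,0.36,-0.09,0,0],[0,0.36,-0.09,0,0],[0,0.36,-0.09,0,0],[0,0.36,-0.1,0,0],[0,0.36,-0.1,0,0],[0,0.36,-0.1,0,0],[0,0.36,-0.1,0,0],[0,0.36,-0.1,0,0],[0,0.36,-0.1,0,0],[0,0.3,-0.08,0,0],[0,0.223,-0.052,0,0]]]' 40
python3 -m creep '[[[0,0,0,0.2,0],[0,0,0,0.25,0],[0,0,0,0.15,0],[0,0,0,0.1,0],[0,0,0,0,0]]]' 40
python3 - <<'E'
from h import *
delta(.4295,.288,.196,0)
p,d=grab_frame("scene"); cv2.imwrite("pics/s10.png",cv2.resize(p[150:270,370:530],(560,420)))
f=lambda X:((pix("scene",X)-[370,150])*3.5).round()
z=get_obs()["ee_pos"]; print("post",f([.4295,.288,.038]),f([.4295,.288,.006]),"race top exp",f([z[0],z[1],z[2]-.190+.018]),"bottom",f([z[0],z[1],z[2]-.190]))
E
```

```text
time_s: 35.8
ee_pos: [0.5092, -0.018, 0.3015]
tool_rot: [0.707, 0.707, -0.001, -0.001]
ft_force: [0.5, 0.1, 0.4]
opening: 0.513
gripper_force: 40.0
time_s: 37.0
ee_pos: [0.4268, 0.2911, 0.3015]
tool_rot: [0.706, 0.708, -0.001, -0.001]
ft_force: [-0.1, 0.9, -0.4]
opening: 0.513
gripper_force: 40.0
time_s: 37.5
ee_pos: [0.4285, 0.2889, 0.2491]
tool_rot: [0.707, 0.707, -0.001, -0.0]
ft_force: [-0.4, -0.7, -0.6]
opening: 0.515
gripper_force: 40.0
t 37.5 ee [0.4285 0.2889 0.2491] yaw -0.04 turn units -0.0002 shift units [-0.012  0.013  0.708] open 0.515 grip 39.999735904857516 F [-0.4 -0.7 -0.6]
post [260. 199.] [254. 235.] race top exp [268. 152.] bottom [265. 173.]
```

View pics/s10.png

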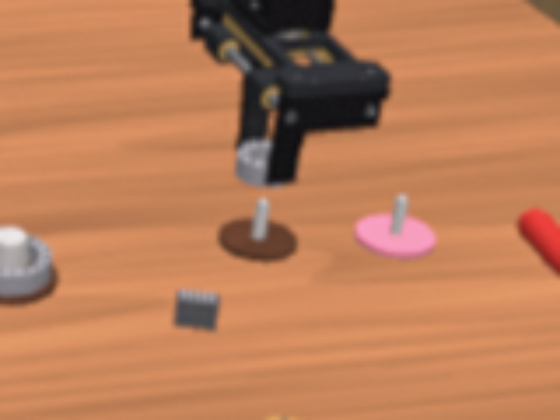

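I need to check the race's sideways seat in the grip, so I'll measure it with depth.

Run:
```python
from h import *
for n in("scene","top"):
    p,d=grab_frame(n); W=cloud(n,d)
    m=(W[...,2]>.05)&(W[...,2]<.085)&(abs(W[...,0]-.43)<.05)&(abs(W[...,1]-.288)<.05)&(p.max(2)>75)
    q=W[m]; print(n,len(q),q.min(0).round(4) if len(q) else 0,q.max(0).round(4) if len(q) else 0, q.mean(0).round(4) if len(q) else 0)
    if n=="scene": cv2.imwrite("pics/s11.png",cv2.resize(p[175:225,420:480],(720,600),interpolation=cv2.INTER_CUBIC))
    f=[(pix("scene",[.4295,y,.069])-[420,175])*12 for y in(.266,.289,.312)]; print(np.round(f).tolist())
```

```text
scene 134 [0.3961 0.2652 0.0589] [0.4631 0.3092 0.0842] [0.4319 0.2787 0.0718]
[[215.0, 266.0], [315.0, 257.0], [414.0, 248.0]]
top 44 [0.4083 0.2662 0.0608] [0.4485 0.2862 0.0831] [0.4281 0.2734 0.0752]
[[215.0, 266.0], [315.0, 257.0], [414.0, 248.0]]
```

View pics/s11.png

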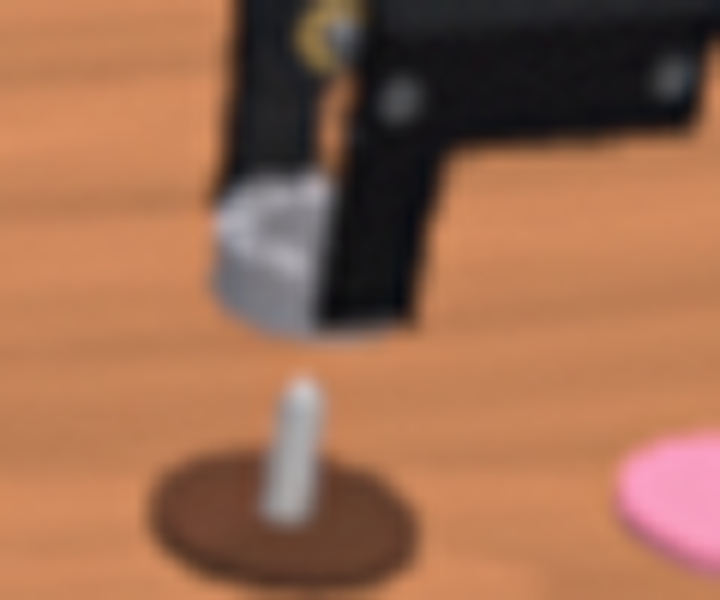

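Race edges (213 to ~415 px) match the prediction (215 to 414), so it is centred in the grip. The post is underneath, and I lower it.

```bash
python3 -m creep '[[[0,-0.01,0.013,0.1,0],[0,0,0,0.15,0],[0,0,0,0.15,0],[0,0,0,0.1,0],[0,0,0,0.08,0],[0,0,0,0.05,0],[0,0,0,0.03,0],[0,0,0,0,0]]]' 40
python3 -m creep '[[[0,0,0,0.02,0],[0,0,0,0,0]]]' 40
python3 -m creep '[[[0,0,0,0.012,0],[0,0,0,0,0]]]' 40
```

```text
time_s: 38.45
ee_pos: [0.4302, 0.2885, 0.2005]
tool_rot: [0.707, 0.707, -0.0, -0.0]
ft_force: [0.7, -0.2, -1.1]
opening: 0.513
gripper_force: 40.0
time_s: 38.65
ee_pos: [0.4302, 0.2885, 0.1994]
tool_rot: [0.707, 0.707, 0.0, -0.0]
ft_force: [0.1, -0.7, -0.2]
opening: 0.514
gripper_force: 40.0
time_s: 38.85
ee_pos: [0.4302, 0.2885, 0.1984]
tool_rot: [0.707, 0.707, 0.0, -0.0]
ft_force: [-0.0, -0.6, -0.9]
opening: 0.51
gripper_force: 40.0
```

```bash
python3 -m creep '[[[0,0,0,0.014,0],[0,0,0,0,0]]]' 40
python3 -m creep '[[[0,0,0,0.014,0],[0,0,0,0,0]]]' 40
```

```text
time_s: 39.05
ee_pos: [0.4301, 0.2885, 0.1972]
tool_rot: [0.707, 0.707, -0.0, -0.0]
ft_force: [-0.2, -0.3, -1.3]
opening: 0.513
gripper_force: 40.0
time_s: 39.25
ee_pos: [0.4302, 0.2885, 0.1962]
tool_rot: [0.707, 0.707, 0.0, -0.0]
ft_force: [-0.8, -0.4, -0.8]
opening: 0.515
gripper_force: 40.0
```

```bash
python3 -m creep '[[[0,0,0,0.01,0],[0,0,0,0,0]]]' 40
```

```text
time_s: 39.45
ee_pos: [0.4303, 0.2885, 0.1961]
tool_rot: [0.707, 0.707, 0.0, -0.0]
ft_force: [-1.1, -0.4, 6.9]
opening: 0.512
gripper_force: 40.0
```

Contact on the base. I release, retreat and check everything.

```bash
python3 -m creep '[[[0.9,0,0,0,0],[0.9,0,0,0,0],[0.9,0,0,0,0],[1,0,0,0,0],[1,0,0,-0.1,0],[1,0,0,-0.2,0],[1,0,0,-0.3,0],[1,0,0,-0.3,0],[1,0,0,-0.3,0],[1,0,0,-0.3,0],[1,0,0,-0.3,0],[1,0,0,0,0]]]' 40
python3 - <<'E'
from h import *
delta(.43,.29,.3)
p,d=grab_frame("scene"); cv2.imwrite("pics/s12.png",cv2.resize(p[170:310,100:520],(800,267),interpolation=cv2.INTER_CUBIC))
E
```

```text
time_s: 40.65
ee_pos: [0.4311, 0.2888, 0.3338]
tool_rot: [0.707, 0.707, 0.003, 0.0]
ft_force: [-0.3, 0.3, 0.0]
opening: 1.0
gripper_force: 0.0
t 40.65 ee [0.4311 0.2888 0.3338] yaw -0.06 turn units 0.0 shift units [ 0.014 -0.018  0.45 ] open 1.0 grip 0.0 F [-0.3  0.3  0. ]
```

View pics/s12.png

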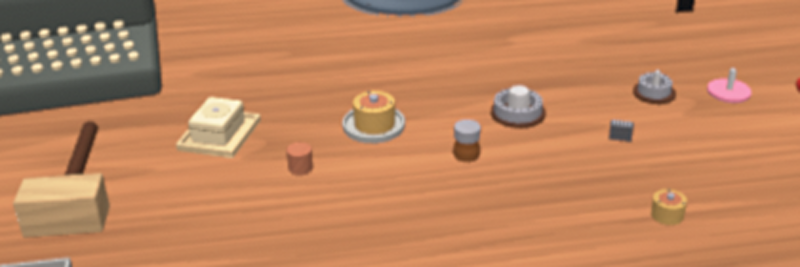

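All four parts are in their holders: case at (217,120), drum at (374,112), large race at (518,105) and small race at (655,87). The jar at (467,140) and the mallet at (60,205) haven't moved.

```bash
python3 -c "
from rig import hand_in
print(hand_in())"
```

```text
the job is handed in; nothing more can be done
None
```

The job is handed in: drum, case, large race and small race were each lowered into their own holders in that order and released, in about 41 s of the 106 s allowed, with the jar and mallet left where they were.

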